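# Clamp the gilded strip under the glue press with the outer coarse ring only

## Task

Slide the gilded ornament strip along the press bed until its far end is fully home against the fence. Then turn only the outer ring of the press's double knob clockwise until the foot holds the glued round boss down with about 30 N (never above 60 N), leaving the small inner knob at its setting and the other things on the table alone. Let go and leave the strip clamped.

Things in the scene. Friction and masses are not known exactly. Their poses are not given: they have to be found in the camera images.
- press: Grey cast glue press fixed to the table. Origin on the table straight under the vertical press axis; x runs from the robot side to the column, z up. Bed plate 12 mm thick, 120 mm wide, from x -190 to +85 mm. Column at x +43 to +77 mm, 44 mm wide.
- head_top (a point): On the press axis, on top of the head arm, 155 mm above the table. The head arm is 50 mm wide, x -30 to +77 mm, z 115 to 155 mm in the press frame. The double knob (outer ring, inner knob) stands on it.
- fence (a point): Middle of the fence face (8 mm high, 22 mm beyond the press axis) that the strip's far end must meet. Two steel guide rails, 8 mm high, inner faces at y +-19 mm, run on the bed from x -65 to +30 mm in the press frame.
- seat (a point): Point on the bed top (x -45.5, y 0, z 12 mm in the press frame) where the strip's origin lies when it is fully home; axes as the press.
- strip: Loose gilded brass strip 135 x 34 x 4 mm, about 160 g, lying between the rails (2 mm play each side), slides easily, pulled back 25 to 50 mm from home towards the robot. Origin under its middle, x along it towards the fence, z up. Plain round boss to be clamped, 26 mm across, at x +47.5 mm; its glue bead differs, so its top is 10 to 13 mm above the underside (unmeasured).
- clasp (a point): Middle of the upturned block (clasp) at the strip's near end: 62.5 mm behind the strip's origin, 13 mm above its underside. It is 10 mm long in x, 24 mm wide in y, its top 22 mm above the strip's underside.
- ring_grip (a point): Point on the press axis, 172 mm above the table, inside the outer ring: a black ribbed cylinder 58 mm across and 22 mm high, from 160 to 182 mm above the table. Clockwise from above lowers the foot 4 mm per rad; it has about 1.1 to 2.7 rad to go and stays where it is left.
- ring_mark (a point): White line on the ring's top, 22 mm from the axis; turns with it. Turning takes about 0.22 N m of friction; once the foot bears, the torque rises by 0.004 N m per newton on the foot (0.12 N m more at 30 N, some 0.5 rad after first touch; over 0.5 rad free before it). A still hand may feel the friction either way, so compare like with like.
- pointer (a point): Tip of the pointer bar on the small bare-metal inner (fine) knob: 24 mm across, on top of the ring, from 182.5 to 204.5 mm above the table on the same axis, pointer tip 13 mm from the axis. It turns at a touch and must stay at its setting.
- foot: Foot of the press under the head: rubber-faced steel plunger 21 mm across, origin at the middle of its lower face, on the press axis. It is spring loaded, about 15 N per mm of ring-driven travel after it touches the boss.
- bowl: Bystander: steel bowl 110 mm across, 50 mm high, origin under its middle.
- glue_bottle: Bystander: white glue bottle 52 mm across, 130 mm high, origin under its middle.
- mortar: Bystander: brass mortar 84 mm across, 85 mm high, origin under its middle.
Not all that is in view belongs to the job. Several things have the shape of the strip; the one meant has the colours described above.

How it is judged:
By the outcome, as a careful person would: the job done as asked, in the order asked, and still so for the second after the job is handed in, with the robot touching nothing.
It also fails if it takes over 72 s, if anything falls off the work surface, if the arm or the gripper's body presses on something with over 40 N, if the wrist force passes 120 N, or if a joint passes its speed limit or range.

## Robot

A 6-joint arm with a two-finger parallel gripper is mounted at the origin on the work surface. World frame = base frame: x ahead of the robot, y to its left, z up, the work surface at z = 0. Lengths are in m, angles in rad, forces in N, time in s.
With the tool pointing down it reaches from about 0.35 to 0.875 m from the base axis. Payload 4.2 kg.
Tool frame: the origin (TCP) lies midway between the tips of the shut fingers; the grasp point (between the pads) lies 19 mm behind it; z points along the fingers, y is the line along which they close (so a half turn about z gives the same grasp; the last joint's range is limited). The gripper opens to 87 mm and grips with 3 to 60 N. Pads are 19 mm wide; open, the fingers measure 117 mm over their backs; the gripper's body (75 mm by 190 mm) begins 51 mm behind the grasp point.
Start: joints at [1.535, 0.385, 0.008, 0, -1.194, -0.259], TCP at [0.182, 0.598, 0.223] pointing down, gripper open.
Joint ranges: [-3.14, 3.14], [-1.21, 2.06], [-1.07, 1.41], [-3.16, 2.05], [-2.99, -0.16], [-3.1, 3.1]. Speed limits (rad/s): [2.79, 2.79, 3.14, 3.14, 3.14, 3.14].

## Interface

Orientations are given as a unit quaternion [w, x, y, z].
In Python, from station import arm gives the robot as it stands. The module is installed in compiled form; this text tells all that it offers.
- The arm moves only by the tool jog_arm, never from a script. Its argument "motion" is one flat list of numbers, 6 for each row, row after row: the shift along the tool's x, y, z in m, then the turn, a rotation vector about the tool's x, y, z in rad. In form: [tx, ty, tz, wx, wy, wz, tx, ty, tz, wx, wy, wz, ...]. A call has 1 to 20 rows; each row shifts and turns the commanded pose from where the row before left it, along the tool's axes as they then stand; what a row does not reach is not made up. A row lasts 1/10 s, in which the tool goes at most 50 mm and 8.59 degrees, less where a joint would pass 70% of its speed; a pose out of reach is approached as far as the arm can. A call is refused whole if a number of a shift passes 0.05 or a number of a turn 0.15, either way. A call with a gripper value outside its range is refused whole. "grip" is the opening, from 0 (shut) to 1 (fully open), set as the call begins (left out, the last holds). The fingers move at their own pace and stop on an object; the grip force is fixed at half the most. Time passes only in rows, so rows that do not move let the fingers close. It gives the time, the measured TCP pose, the force, the opening and the grip force at its end, in the units of the state.
- arm.sense(): the state, without advancing time (a new reading comes with each control period).
- arm.camera(name): name is "side" or "top" or "wrist"; returns the picture (480x640x3 uint8, blue, green, red); there is no depth.
- arm.camera_params(name): a dict with "fovy" (degrees; the focal length in pixels is half the picture's height over the tangent of half this angle, whatever the lens; pixels are square), "cx", "cy" (the principal point, pixels), "rvec" (rotation vector, rad) and "tvec" (3), from world to camera coordinates, as OpenCV has them; the wrist camera has in their place "mount" (4x4, takes a point from camera to tool coordinates, whose origin is the TCP and whose axes are the flange's). Camera axes: x right, y down, z forward; pixel columns grow to the right and rows downward; lengths in m; the calibration is good to about 2 mm. A picture is of the moment at which its call begins: read the wrist's pose just before it. camera_params takes no time and is no camera call.
- arm.close_job(): hands the job in; it is judged then, once.
The state is a dict: "t": time; "joint_positions": joint angles; "joint_vel": joint speeds; "effort": joint torques, N m; "tool_pos": TCP position; "tool_rot": TCP orientation; "force": force on the tool from outside, world axes, zero at the start; "wrist_torque": the same for the moment, N m; "gripper_width": finger opening in m; "grasp_force": force on a finger pad.
Only numpy, scipy, OpenCV 4.12 (cv2) and the standard library are available. Lean on these libraries where they do the work, as an engineer would, in place of code of your own. Each camera call takes 0.05 s, during which the arm holds its last target. There are 200 camera calls.

## Working session

There is one attempt and no reset: what is moved stays moved. The work goes in short steps, Python scripts to look and compute and a tool call to move; the robot and the scene stay as the last step left them, time stands still between calls to the robot, and variables do not carry over. Pictures are saved under pics/ and viewed, at most 10 in all, crops included, and the job is handed in when it is done.

Besides the shell and the picture viewer there is one more tool, called after "Emit:" as name(argument=value, ...) on one line, values as JSON. jog_arm: Moves the arm, as the interface text tells. Its arguments: {"type":"object","properties":{"motion":{"type":"array","items":{"type":"number"}},"grip":{"type":"number"}},"required":["motion"]}

```bash
mkdir -p pics
cat > h.py <<'E'
import numpy as np, cv2
from station import arm
def cam(n):
    p=arm.camera_params(n); f=240/np.tan(np.radians(p["fovy"])/2)
    if "mount" in p:
        s=arm.sense(); w,x,y,z=s["tool_rot"]
        from scipy.spatial.transform import Rotation as R
        T=np.eye(4);T[:3,:3]=R.from_quat([x,y,z,w]).as_matrix();T[:3,3]=s["tool_pos"]
        T=T@np.array(p["mount"]); return f,p["cx"],p["cy"],T[:3,:3],T[:3,3]
    R,_=cv2.Rodrigues(np.array(p["rvec"],float)); return f,p["cx"],p["cy"],R.T,-R.T@np.array(p["tvec"],float).ravel()
def ray(c,u,v):
    f,cx,cy,R,o=c; return o,R@np.array([(u-cx)/f,(v-cy)/f,1.])
def onz(c,u,v,z):
    o,d=ray(c,u,v); return o+d*(z-o[2])/d[2]
def proj(c,P):
    f,cx,cy,R,o=c; q=R.T@(np.array(P)-o); return np.array([cx+f*q[0]/q[2],cy+f*q[1]/q[2]])
E
python3 - <<'E'
from h import *
s=arm.sense()
print({k:np.round(v,3).tolist() for k,v in s.items()})
for n in("top","side","wrist"):
    c=cam(n); im=arm.camera(n); cv2.imwrite(f"pics/{n}0.png",im); print(n,c[0],np.round(c[4],3), np.round(c[3],2).tolist(),arm.camera_params(n))
E
```

```text
{'t': 0.0, 'joint_positions': [1.535, 0.386, 0.007, -0.001, -1.194, -0.259], 'joint_vel': [-0.0, -0.001, 0.0, -0.001, 0.0, 0.0], 'effort': [0.0, -39.067, 18.74, 4.22, 0.011, -0.0], 'tool_pos': [0.181, 0.597, 0.221], 'tool_rot': [0.001, 0.989, -0.147, -0.0], 'force': [-0.121, -0.267, 0.382], 'wrist_torque': [0.016, -0.021, 0.028], 'grasp_force': 0.0, 'gripper_width': 0.087}
top 591.8773375542519 [0.411 0.005 1.481] [[0.02, -1.0, 0.09], [-1.0, -0.02, -0.02], [0.02, -0.09, -1.0]] {'fovy': 44.144067582297644, 'cx': 320.4088310477113, 'cy': 252.38855372523778, 'rvec': array([ 2.206871  , -2.16231517,  0.12097578]), 'tvec': array([-0.0339517 ,  0.54281022,  1.43763405])}
side 561.0703905773117 [-0.131 -0.835  0.893] [[0.79, -0.35, 0.5], [-0.61, -0.44, 0.66], [-0.01, -0.83, -0.56]] {'fovy': 46.31800433191175, 'cx': 317.12546836996387, 'cy': 232.71309971652346, 'rvec': array([ 2.07457809, -0.71396577,  0.36192368]), 'tvec': array([-0.39660066,  0.32173954,  1.11787121])}
wrist 359.7507454177685 [0.259 0.574 0.385] [[-0.29, -0.92, -0.28], [-0.96, 0.28, 0.08], [0.0, 0.29, -0.96]] {'fovy': 67.41677116449489, 'cx': 321.2097317115031, 'cy': 237.939465862615, 'mount': array([[ 1.40895806e-03, -9.57325355e-01, -2.89008961e-01,
         8.09908671e-02],
       [ 9.99999007e-01,  1.34716113e-03,  4.12738591e-04,
        -7.62520912e-05],
       [-5.78348043e-06, -2.89009255e-01,  9.57326303e-01,
        -1.63032236e-01],
       [ 0.00000000e+00,  0.00000000e+00,  0.00000000e+00,
         1.00000000e+00]])}
```

View pics/top0.png

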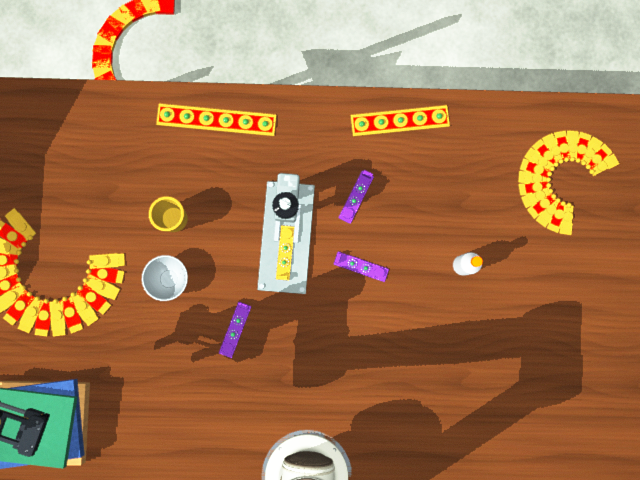

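View pics/side0.png

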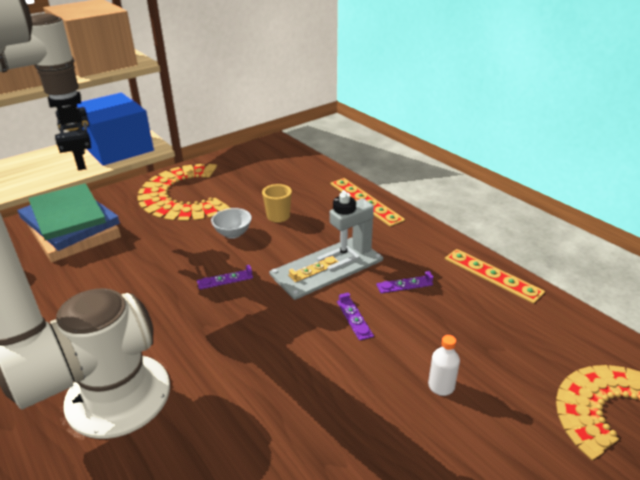

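The top view shows the press at (287,238), with the black ring and its knob at (286,205). The strip-shaped candidates are:
- Purple strips at (356,196), (361,266) and (235,330).
- Red and yellow bars at (216,119) and (400,120).
- A gilded strip at (286,252) between the rails.

The gilded one on the bed fits the description. I'll confirm it in an enlarged crop and measure.

Run:
```python
from h import *
c=cam("top"); im=cv2.imread("pics/top0.png")
cv2.imwrite("pics/c1.png",cv2.resize(im[165:305,240:335],None,fx=4.2,fy=4.2,interpolation=cv2.INTER_CUBIC))
hsv=cv2.cvtColor(im,cv2.COLOR_BGR2HSV)
roi=np.zeros(im.shape[:2],np.uint8); roi[165:305,250:325]=255
def comp(m,name,z):
    cn,_=cv2.findContours(m&roi,cv2.RETR_EXTERNAL,cv2.CHAIN_APPROX_NONE)
    for k in cn:
        if cv2.contourArea(k)<60: continue
        r=cv2.minAreaRect(k); b=cv2.boxPoints(r)
        print(name,cv2.contourArea(k),np.round(r[0],1),np.round([onz(c,*p,z)[:2] for p in b],4).tolist(),np.round(onz(c,*r[0],z)[:2],4))
comp(cv2.inRange(hsv,(15,110,80),(35,255,255)),"gold",.016)
comp(cv2.inRange(hsv,(0,0,0),(179,255,60)),"black",.182)
comp(cv2.inRange(hsv,(0,0,70),(179,60,255)),"grey",.012)
```

```text
gold 657.5 [284.8 252.4] [[0.4769, 0.0868], [0.6107, 0.0776], [0.6082, 0.0439], [0.4744, 0.0534]] [0.5423 0.0654]
black 280.0 [285. 205.] [[0.6593, 0.088], [0.6605, 0.0348], [0.6067, 0.0335], [0.6055, 0.0866]] [0.6329 0.0607]
grey 5323.5 [286.4 232.7] [[0.4487, 0.132], [0.7464, 0.114], [0.7383, -0.008], [0.4404, 0.0123]] [0.5921 0.0627]
```

View pics/c1.png

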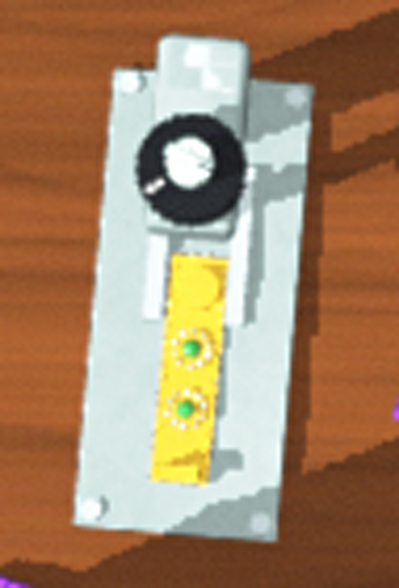

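The crop shows the gilded strip (170-225, 255-480) with its clasp at the near bottom end and the plain boss at its upper end. The ring is at (190,168), with its white mark at (153,187). This is the strip meant. Next I'll get the press frame from the bed corners.

Run:
```python
from h import *
c=cam("top"); s=lambda u,v:(240+(u+.5)/4.2-.5,165+(v+.5)/4.2-.5)
P={k:onz(c,*s(*q),.012)[:2] for k,q in dict(nl=(75,524),nr=(277,541),fl=(113,70),fr=(313,86)).items()}
n=(P['nl']+P['nr'])/2; f=(P['fl']+P['fr'])/2
d=f-n; L=np.linalg.norm(d); y=P['nl']-P['nr']; yaw=np.arctan2(d[1],d[0])
print("len",L,"wid",np.linalg.norm(y),"yaw",yaw, np.arctan2(-y[0],y[1]))
ax=n+d/L*(.190*L/.275); print("axis",ax)
rc=onz(c,*s(190,168),.182); print("ring",rc)
Rm=np.array([[np.cos(yaw),-np.sin(yaw)],[np.sin(yaw),np.cos(yaw)]])
print("ring in press",Rm.T@(rc[:2]-ax))
for nme,q,z in(("clasp bl",(150,480),.034),("clasp br",(208,484),.034),("far top l",(172,253),.016),("boss",(200,287),.024)):
    print(nme,np.round(Rm.T@(onz(c,*s(*q),z)[:2]-ax),4))
print("pointer tip world etc", rc)
# side view check of ring
cs=cam("side"); im=cv2.imread("pics/side0.png"); h=cv2.cvtColor(im,cv2.COLOR_BGR2HSV)
print("proj ring centre .171 side",proj(cs,[rc[0],rc[1],.171]))
m=cv2.inRange(h,(0,0,0),(179,255,60))[185:225,320:372]; k=max(cv2.findContours(m,0,1)[0],key=cv2.contourArea); print("side ring box",np.add(cv2.boundingRect(k),(320,185,0,0)))
for z in (.160,.182):
  for a in np.linspace(0,6.28,5): print(z,proj(cs,[rc[0]+.029*np.cos(a),rc[1]+.029*np.sin(a),z]).round(1),end=' ')
```

```text
len 0.2726135603243479 wid 0.11934875766585122 yaw -0.05597330547977939 -0.06390776834173909
axis [0.63363402 0.06064376]
ring [0.6337753  0.06108191 0.182     ]
ring in press [0.00011655 0.00044536]
clasp bl [-0.1596  0.0165]
clasp br [-0.1593 -0.0172]
far top l [-0.0236  0.0157]
boss [-0.0435 -0.0029]
pointer tip world etc [0.6337753  0.06108191 0.182     ]
proj ring centre .171 side [343.99357532 204.38178737]
side ring box [333 198  23  16]
0.16 [352.9 204.3] 0.16 [336.5 203.4] 0.16 [334.8 212.1] 0.16 [351.6 213.1] 0.16 [352.9 204.4] 0.182 [353.1 196.7] 0.182 [336.6 195.8] 0.182 [334.8 204.4] 0.182 [351.8 205.4] 0.182 [353.1 196.8]
```

The bed corners and the ring agree to 0.5 mm: axis at about (0.6337, 0.061), yaw about -0.06. The strip has about 46 mm to go. I'll push the clasp from behind with shut fingers, with the camera side facing the robot.

Emit:
jog_arm(motion=[0.0256,0.0265,0,0,0,0,0.0256,0.0265,0,0,0,0,0.0256,0.0265,0,0,0,0,0.0256,0.0265,0,0,0,0,0.0256,0.0265,0,0,0,0,0.0256,0.0265,0,0,0,0,0.0256,0.0265,0,0,0,0,0.0256,0.0265,0,0,0,0,0.0256,0.0265,0,0,0,0,0.0256,0.0265,0,0,0,0,0.0256,0.0265,0,0,0,0,0.0256,0.0265,0,0,0,0,0.0256,0.0265,0,0,0,0,0.0256,0.0265,0,0,0,0,0.0256,0.0265,0,0,0,0,0.0256,0.0265,0,0,0,0,0,0,0,0,0,0], grip=0)

```text
t: 1.85
tool_pos: [0.4511, 0.0704, 0.2222]
tool_rot: [0.0, 0.989, -0.149, -0.0]
force: [-0.0, 0.1, 0.3]
gripper_width: 0.0005
grasp_force: 0.0
```

Emit:
jog_arm(motion=[0,0,0,0,0,0.145,0,0,0,0,0,0.145,0,0,0,0,0,0.145,0,0,0,0,0,0.145,0,0,0,0,0,0.145,0,0,0,0,0,0.145,0,0,0,0,0,0.145,0,0,0,0,0,0.145,0,0,0,0,0,0.145,0,0,0,0,0,0.145,0,0,0,0,0,0.145,0,0,0,0,0,0.145,0,0,0,0,0,0.145,0,0,0,0,0,0.145,0,0,0,0,0,0.145,0,0,0,0,0,0.145,0,0,0,0,0,0.145,0,0,0,0,0,0.145,0,0,0,0,0,0.145,0,0,0,0,0,0.145])

```text
t: 3.85
tool_pos: [0.4499, 0.0737, 0.2224]
tool_rot: [-0.0, 0.029, 1.0, 0.0]
force: [0.0, 0.2, 0.3]
gripper_width: 0.0001
grasp_force: 0.0
```

```bash
cat > st.py <<'E'
from h import *
from scipy.spatial.transform import Rotation as R
s=arm.sense(); w,x,y,z=s["tool_rot"]; M=R.from_quat([x,y,z,w]).as_matrix()
A=np.array([.6337,.061]); Y=-.060; Rm=np.array([[np.cos(Y),-np.sin(Y)],[np.sin(Y),np.cos(Y)]])
p=np.array(s["tool_pos"])
print("t",s["t"],"tcp",p.round(4),"in press",(Rm.T@(p[:2]-A)).round(4),"toolyaw",np.arctan2(M[1,0],M[0,0]).round(4),"z",M[:,2].round(4))
print("q",np.round(s["joint_positions"],3),"F",np.round(s["force"],2),"M",np.round(s["wrist_torque"],3),s["gripper_width"],s["grasp_force"])
E
python3 st.py
```

```text
t 3.85 tcp [0.4499 0.0737 0.2224] in press [-0.1843  0.0017] toolyaw 3.083 z [-4.e-04  1.e-04 -1.e+00]
q [ 0.52   0.093 -0.385 -0.    -1.093 -2.15 ] F [0.04 0.19 0.35] M [ 0.023 -0.24   0.016] 0.00010429311398318746 0.0
```

Emit:
jog_arm(motion=[0,-0.0017,0.04,0,0,0,0,0,0.04,0,0,0,0,0,0.04,0,0,0,0,0,0.03,0,0,0,0,0,0.02,0,0,0,0,0,0.02,0,0,0,0,0,0.01,0,0,0,0,0,0,0,0,0,0,0,0,0,0,0])

```text
t: 4.75
tool_pos: [0.4506, 0.072, 0.0231]
tool_rot: [0.0, 0.026, 1.0, 0.0]
force: [1.2, -0.0, 0.7]
gripper_width: 0.0007
grasp_force: 0.0
```

```bash
python3 st.py
python3 - <<'E'
from h import *
im=arm.camera("side"); cv2.imwrite("pics/s2.png",cv2.resize(im[170:320,240:420],None,fx=4,fy=4,interpolation=cv2.INTER_CUBIC))
E
```

```text
t 4.75 tcp [0.4506 0.072  0.0231] in press [-0.1834  0.    ] toolyaw 3.089 z [ 8.e-04  3.e-04 -1.e+00]
q [ 0.516  0.369 -0.644  0.    -0.557 -2.14 ] F [ 1.17 -0.04  0.68] M [ 0.069 -0.197  0.019] 0.0006758359737111979 0.0
```

View pics/s2.png

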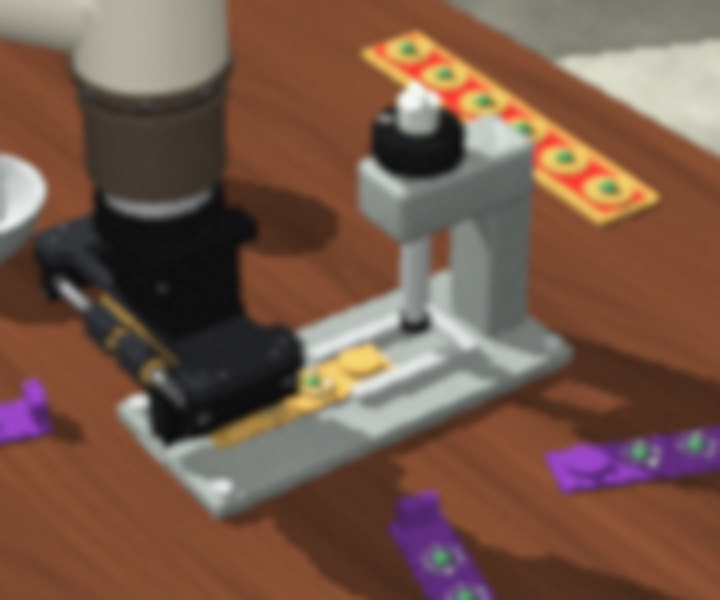

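The gripper stands behind the clasp, which is hidden at about crop (200,430), and the boss at (360,358) lies clear between the rails. Pushing now.

Emit:
jog_arm(motion=[-0.005,0,0,0,0,0,-0.005,0,0,0,0,0,-0.005,0,0,0,0,0,-0.005,0,0,0,0,0,-0.005,0,0,0,0,0,-0.005,0,0,0,0,0,-0.005,0,0,0,0,0,-0.005,0,0,0,0,0,-0.005,0,0,0,0,0,-0.003,0,0,0,0,0,0,0,0,0,0,0])

```text
t: 5.9
tool_pos: [0.4987, 0.0691, 0.0225]
tool_rot: [0.0, 0.027, 1.0, 0.0]
force: [-0.3, 0.5, -0.2]
gripper_width: 0.0009
grasp_force: 0.0
```

Emit:
jog_arm(motion=[-0.002,0,0,0,0,0,-0.002,0,0,0,0,0,0,0,0,0,0,0])

```text
t: 6.2
tool_pos: [0.5024, 0.0689, 0.0226]
tool_rot: [0.0, 0.027, 1.0, 0.0]
force: [0.2, 0.0, -0.3]
gripper_width: 0.0002
grasp_force: 0.0
```

```bash
python3 st.py
python3 - <<'E'
from h import *
im=arm.camera("side"); cv2.imwrite("pics/s3.png",cv2.resize(im[170:320,240:420],None,fx=4,fy=4,interpolation=cv2.INTER_CUBIC))
E
```

```text
t 6.2 tcp [0.5024 0.0689 0.0226] in press [-0.1315  0.    ] toolyaw 3.0885 z [ 3.e-04  1.e-04 -1.e+00]
q [ 0.457  0.434 -0.521  0.    -0.616 -2.081] F [ 0.22  0.01 -0.3 ] M [ 0.047 -0.202 -0.014] 0.00020977125488331165 0.0
```

View pics/s3.png

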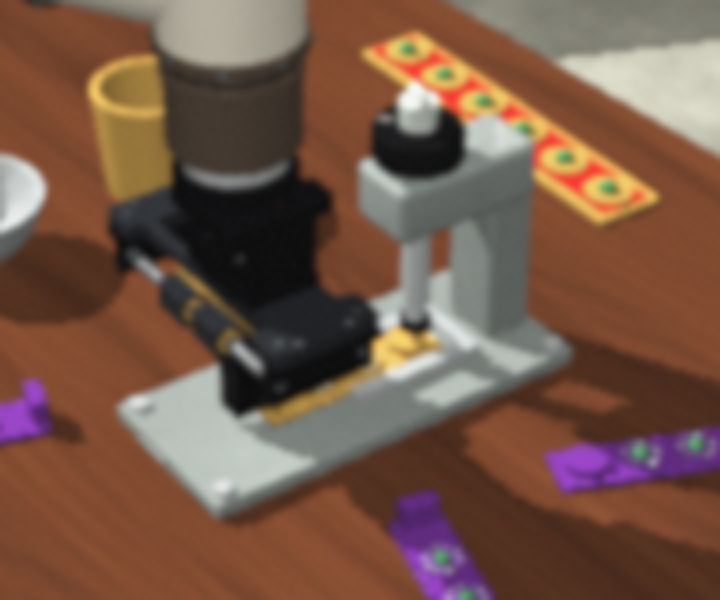

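The strip is advancing straight, with the boss now at about crop (400,345), almost under the foot. I'll go on in small steps and watch the force.

Emit:
jog_arm(motion=[-0.002,0,0,0,0,0,-0.002,0,0,0,0,0,-0.001,0,0,0,0,0,0,0,0,0,0,0])

```text
t: 6.65
tool_pos: [0.5074, 0.0686, 0.0226]
tool_rot: [0.0, 0.027, 1.0, 0.0]
force: [-0.0, 1.3, 0.2]
gripper_width: 0.0007
grasp_force: 0.0
```

Emit:
jog_arm(motion=[-0.001,0,0,0,0,0,-0.001,0,0,0,0,0,0,0,0,0,0,0])

```text
t: 6.95
tool_pos: [0.5093, 0.0685, 0.0226]
tool_rot: [0.0, 0.027, 1.0, 0.0]
force: [-0.1, -0.2, -0.5]
gripper_width: 0.0004
grasp_force: 0.0
```

Emit:
jog_arm(motion=[-0.001,0,0,0,0,0,0,0,0,0,0,0])

```text
t: 7.15
tool_pos: [0.5103, 0.0684, 0.0226]
tool_rot: [0.0, 0.027, 1.0, 0.0]
force: [0.4, -0.4, -0.3]
gripper_width: 0.0008
grasp_force: 0.0
```

Emit:
jog_arm(motion=[-0.001,0,0,0,0,0,0,0,0,0,0,0])

```text
t: 7.35
tool_pos: [0.5105, 0.0682, 0.0224]
tool_rot: [-0.001, 0.027, 1.0, -0.0]
force: [-1.3, -0.3, 0.4]
gripper_width: 0.0007
grasp_force: 1.0
```

Emit:
jog_arm(motion=[-0.001,0,0,0,0,0,0,0,0,0,0,0])

```text
t: 7.55
tool_pos: [0.5105, 0.0678, 0.0221]
tool_rot: [-0.002, 0.027, 1.0, -0.001]
force: [-4.9, 1.3, 2.2]
gripper_width: 0.0007
grasp_force: 2.6
```

Emit:
jog_arm(motion=[-0.001,0,0,0,0,0,0,0,0,0,0,0])

```text
t: 7.75
tool_pos: [0.5105, 0.0675, 0.0219]
tool_rot: [-0.003, 0.027, 1.0, -0.001]
force: [-6.3, 1.5, 3.2]
gripper_width: 0.0003
grasp_force: 3.4
```

```bash
python3 st.py
```

```text
t 7.75 tcp [0.5105 0.0675 0.0219] in press [-0.1234 -0.0009] toolyaw 3.0876 z [-0.0055 -0.0016 -1.    ]
q [ 4.46e-01  4.47e-01 -4.97e-01 -2.00e-03 -6.33e-01 -2.07e+00] F [-6.25  1.51  3.22] M [0.446 1.827 0.045] 0.0002526425613670607 3.419880196452141
```

The strip stopped dead at TCP x = 0.5105, with force rising to 6 N. That is within 1 mm of the predicted home position. Backing off, rising, and turning the wrist for the ring.

Emit:
jog_arm(motion=[0.005,0,0,0,0,0,0.015,0,0,0,0,0,0,0,-0.03,0,0,0,0,0,-0.04,0,0,0,0,0,-0.04,0,0,0,0,0,-0.04,0,0,0,0,0,-0.04,0,0,0,0,0,-0.04,0,0,0,0,0,-0.02,0,0,0])

```text
t: 8.65
tool_pos: [0.4955, 0.0698, 0.2774]
tool_rot: [0.005, 0.026, 1.0, 0.002]
force: [0.4, 0.3, 0.6]
gripper_width: 0.0003
grasp_force: 0.0
```

Emit:
jog_arm(motion=[0,0,0,0,0,-0.145,0,0,0,0,0,-0.145,0,0,0,0,0,-0.145,0,0,0,0,0,-0.145,0,0,0,0,0,-0.145,0,0,0,0,0,-0.145,0,0,0,0,0,-0.145,0,0,0,0,0,-0.145,0,0,0,0,0,-0.145,0,0,0,0,0,-0.145,0,0,0,0,0,-0.145,0,0,0,0,0,-0.145,0,0,0,0,0,-0.145,0,0,0,0,0,-0.145,0,0,0,0,0,-0.145,0,0,0,0,0,-0.145,0,0,0,0,0,-0.145,0,0,0,0,0,-0.145,0,0,0,0,0,-0.145,0,0,0,0,0,-0.145], grip=1)

```text
t: 10.65
tool_pos: [0.4941, 0.0695, 0.273]
tool_rot: [-0.001, 0.99, -0.144, 0.002]
force: [-0.4, 0.4, 0.8]
gripper_width: 0.0872
grasp_force: 0.0
```

Emit:
jog_arm(motion=[0,0,0,0,0,-0.11,0,0,0,0,0,-0.12,0,0,0,0,0,0])

```text
t: 10.95
tool_pos: [0.4939, 0.0695, 0.273]
tool_rot: [-0.0, 0.999, -0.032, 0.001]
force: [-0.4, 1.1, -0.3]
gripper_width: 0.0869
grasp_force: 0.0
```

```bash
python3 st.py
python3 - <<'E'
from h import *
c=cam("wrist"); im=arm.camera("wrist"); cv2.imwrite("pics/w3.png",im)
for z in(.16,.182,.2045): print(z,proj(c,[.6337,.061,z]).round(1),proj(c,[.6337+.029,.061,z]).round(1))
E
```

```text
t 10.95 tcp [0.4939 0.0695 0.273 ] in press [-1.401e-01  1.000e-04] toolyaw -0.0649 z [ 2.5e-03  6.0e-04 -1.0e+00]
q [ 4.660e-01  1.320e-01 -2.100e-01  1.000e-03 -1.227e+00  1.039e+00] F [-0.44  1.13 -0.3 ] M [-0.025  0.02  -0.048] 0.08690918840849855 0.0
0.16 [320.2  40. ] [317.4  -8.5]
0.182 [320.1  31.6] [317.  -21.9]
0.2045 [319.9  21.3] [316.5 -38.6]
```

View pics/w3.png

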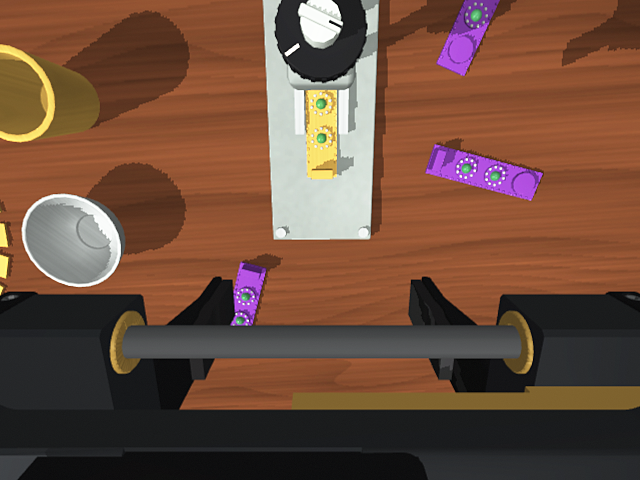

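The wrist view shows the ring centred at about (320,36), with its white mark at (291,49) and the inner pointer pointing right. The strip's near end is at (320,178). I'll move closer and measure the ring centre and the strip.

Emit:
jog_arm(motion=[0.02,0,0,0,0,0,0.02,0,0,0,0,0,0.02,0,0,0,0,0,0,0,0,0,0,0,0,0,0,0,0,0])

```text
t: 11.5
tool_pos: [0.553, 0.0654, 0.2722]
tool_rot: [0.0, 0.999, -0.033, -0.0]
force: [0.1, -0.5, -0.5]
gripper_width: 0.0872
grasp_force: 0.0
```

```bash
python3 st.py
cat > ring.py <<'E'
from h import *
A=np.array([.6337,.061]);Y=-.06;Rm=np.array([[np.cos(Y),-np.sin(Y)],[np.sin(Y),np.cos(Y)]])
c=cam("wrist"); im=arm.camera("wrist"); h=cv2.cvtColor(im,cv2.COLOR_BGR2HSV)
m=cv2.inRange(h,(0,0,0),(179,255,70)); u,v=proj(c,[*A,.182]).astype(int)
z=np.zeros_like(m); cv2.circle(z,(u,v),95,255,-1); m&=z; m[290:]=0
k=max(cv2.findContours(m,0,1)[0],key=cv2.contourArea)
pts=np.array([onz(c,*q[0],.182)[:2] for q in cv2.convexHull(k)]).astype(np.float32)
e=cv2.minEnclosingCircle(pts); print("ring world",np.round(e,4),"pred px",u,v,"area",cv2.contourArea(k))
print("off press",Rm.T@(np.array(e[0])-A))
g=cv2.inRange(h,(18,110,80),(35,255,255)); g[:,:u-60]=0; g[:,u+60:]=0; g[400:]=0
k=max(cv2.findContours(g,0,1)[0],key=cv2.contourArea); x,y,w,hh=cv2.boundingRect(k)
print("strip",x,y,w,hh,"rear at .034",Rm.T@(onz(c,x+w/2,y+hh,.034)[:2]-A),"rear at .012",Rm.T@(onz(c,x+w/2,y+hh,.012)[:2]-A))
import sys
cv2.imwrite("pics/%s.png"%sys.argv[1],im)
E
python3 ring.py w4
```

```text
t 11.5 tcp [0.553  0.0654 0.2722] in press [-0.0808 -0.0004] toolyaw -0.0667 z [-4.e-04 -1.e-04 -1.e+00]
q [ 0.409  0.237 -0.079 -0.    -1.255  1.095] F [ 0.06 -0.52 -0.5 ] M [-0.047  0.014 -0.074] 0.08716465000734903 0.0Traceback (most recent call last):
  File "ring.py", line 8, in <module>
    e=cv2.minEnclosingCircle(pts); print("ring world",np.round(e,4),"pred px",u,v,"area",cv2.contourArea(k))
                                                      ~~~~~~~~^^^^^
    return _wrapfunc(a, 'round', decimals=decimals, out=out)
    return _wrapit(obj, method, *args, **kwds)
    conv = _array_converter(obj)
ValueError: setting an array element with a sequence. The requested array has an inhomogeneous shape after 1 dimensions. The detected shape was (2,) + inhomogeneous part.
```

```bash
sed -i 's/np.round(e,4)/e/' ring.py; python3 ring.py w4
```

```text
ring world ((0.6356011629104614, 0.060543280094861984), 0.029274312779307365) pred px 319 129 area 5821.5
off press [ 0.00192513 -0.0003419 ]
strip 306 167 30 63 rear at .034 [-0.11182984 -0.00048738] rear at .012 [-0.11795005 -0.00044799]
```

View pics/w4.png

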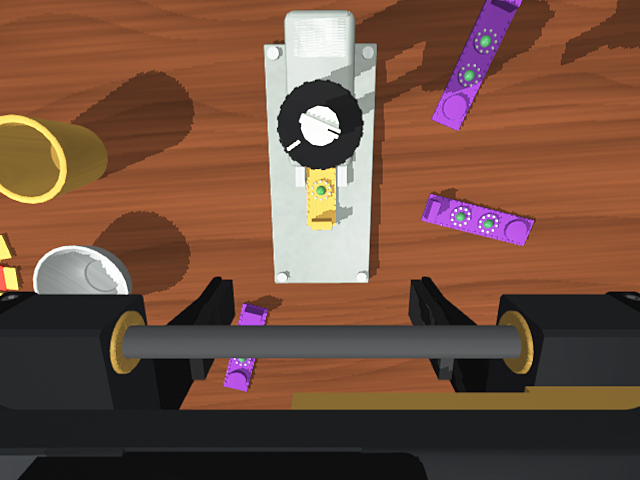

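The ring is a clean circle of 29.3 mm radius, and its centre agrees with the top view to 2 mm. The strip's rear edge is 113.7 mm behind the ring centre, against 113 at home, so it is home. Now over the ring and down.

Emit:
jog_arm(motion=[0.0205,-0.0002,0,0,0,0,0.0205,-0.0002,0,0,0,0,0.0205,-0.0002,0,0,0,0,0.0205,-0.0002,0,0,0,0,0,0,0,0,0,0,0,0,0.02,0,0,0,0,0,0.02,0,0,0,0,0,0.02,0,0,0,0,0,0,0,0,0])

```text
t: 12.5
tool_pos: [0.632, 0.0608, 0.2099]
tool_rot: [0.001, 0.999, -0.033, -0.003]
force: [0.2, 0.6, -0.3]
gripper_width: 0.0871
grasp_force: 0.0
```

```bash
python3 st.py
```

```text
t 12.5 tcp [0.632  0.0608 0.2099] in press [-0.0017 -0.0003] toolyaw -0.0652 z [-0.0064 -0.001  -1.    ]
q [ 3.500e-01  4.130e-01  2.100e-02 -1.000e-03 -1.185e+00  1.156e+00] F [ 0.22  0.57 -0.33] M [-0.036  0.019  0.04 ] 0.0871244597234976 0.0
```

Emit:
jog_arm(motion=[0.002,0,0.02,0,0,0,0,0,0.02,0,0,0,0,0,0.008,0,0,0,0,0,0,0,0,0,0,0,0,0,0,0])

```text
t: 13.0
tool_pos: [0.6375, 0.061, 0.1661]
tool_rot: [-0.0, 0.999, -0.032, 0.001]
force: [-0.5, 0.3, 0.0]
gripper_width: 0.0868
grasp_force: 0.0
```

```bash
python3 st.py
```

```text
t 13.0 tcp [0.6375 0.061  0.1661] in press [0.0038 0.0002] toolyaw -0.0643 z [ 2.3e-03  1.0e-04 -1.0e+00]
q [ 3.480e-01  4.510e-01 -3.400e-02  1.000e-03 -1.084e+00  1.158e+00] F [-0.48  0.34  0.  ] M [-0.067 -0.012 -0.014] 0.08680161636851062 0.0
```

Emit:
jog_arm(motion=[-0.0025,0,0.004,0,0,0,0,0,0,0,0,0,0,0,0,0,0,0,0,0,0,0,0,0])

```text
t: 13.4
tool_pos: [0.6345, 0.061, 0.1609]
tool_rot: [-0.0, 0.999, -0.032, 0.0]
force: [0.4, -0.6, 1.0]
gripper_width: 0.0874
grasp_force: 0.0
```

Emit:
jog_arm(motion=[0,0,0,0,0,0,0,0,0,0,0,0,0,0,0,0,0,0,0,0,0,0,0,0,0,0,0,0,0,0,0,0,0,0,0,0], grip=0.5)

```text
t: 14.0
tool_pos: [0.6344, 0.0609, 0.1605]
tool_rot: [0.0, 0.999, -0.032, -0.0]
force: [-0.4, -0.5, 0.1]
gripper_width: 0.0576
grasp_force: 30.0
```

```bash
python3 st.py
```

```text
t 14.0 tcp [0.6344 0.0609 0.1605] in press [ 0.0007 -0.0001] toolyaw -0.0648 z [-1.e-04 -1.e-04 -1.e+00]
q [ 0.349  0.452 -0.047  0.    -1.072  1.157] F [-0.38 -0.54  0.12] M [-0.031 -0.043  0.032] 0.05756092384070422 30.000001899898052
```

The ring is held with the opening at 57.6 mm and 30 N on the pads. I'll turn clockwise in equal bouts and read the torque at the end of each one.

Emit:
jog_arm(motion=[0,0,0,0,0,0.05,0,0,0,0,0,0.05,0,0,0,0,0,0.05,0,0,0,0,0,0.05])

```text
t: 14.4
tool_pos: [0.6344, 0.0609, 0.1605]
tool_rot: [0.0, 0.991, -0.133, -0.0]
force: [-0.4, -0.2, -0.1]
gripper_width: 0.0572
grasp_force: 30.0
```

```bash
python3 st.py
```

```text
t 14.4 tcp [0.6344 0.0609 0.1605] in press [ 0.0007 -0.0001] toolyaw -0.266 z [-1.e-04 -3.e-04 -1.e+00]
q [ 0.349  0.452 -0.047  0.    -1.072  0.955] F [-0.42 -0.24 -0.13] M [-0.163  0.047  0.207] 0.05721124584450207 29.997779298573732
```

Emit:
jog_arm(motion=[0,0,0,0,0,0.05,0,0,0,0,0,0.05,0,0,0,0,0,0.05,0,0,0,0,0,0.05])

```text
t: 14.8
tool_pos: [0.6344, 0.0609, 0.1605]
tool_rot: [0.0, 0.973, -0.231, 0.0]
force: [0.4, -1.9, -0.2]
gripper_width: 0.0573
grasp_force: 30.0
```

```bash
python3 st.py; python3 st.py
```

```text
t 14.8 tcp [0.6344 0.0609 0.1605] in press [ 0.0007 -0.0001] toolyaw -0.466 z [-0.e+00 -2.e-04 -1.e+00]
q [ 0.349  0.452 -0.047  0.    -1.072  0.755] F [ 0.38 -1.85 -0.22] M [-0.049 -0.016  0.186] 0.05734408971357295 29.997771992348135
t 14.8 tcp [0.6344 0.0609 0.1605] in press [ 0.0007 -0.0001] toolyaw -0.466 z [-0.e+00 -2.e-04 -1.e+00]
q [ 0.349  0.452 -0.047  0.    -1.072  0.755] F [ 0.38 -1.85 -0.22] M [-0.049 -0.016  0.186] 0.05734408971357295 29.997771992348135
```

```bash
cat > tq.py <<'E'
from h import *
a=[];e=[]
for i in range(6):
    s=arm.sense(); a.append(s["wrist_torque"][2]); e.append(s["effort"][5]); arm.camera("wrist")
w,x,y,z=s["tool_rot"]; print("t",round(s["t"],2),"yaw",round(2*np.arctan2(y,x),3),"Mz",np.round(a,3),"mean",np.mean(a).round(3),"eff",np.round(e,3),"pos",np.round(s["tool_pos"],4))
E
python3 tq.py
```

```text
t 15.05 yaw -0.465 Mz [ 0.186 -0.17  -0.245 -0.26  -0.26  -0.252] mean -0.167 eff [ 0.117 -0.055  0.11   0.203  0.231  0.224] pos [0.6344 0.0609 0.1605]
```

Emit:
jog_arm(motion=[0,0,0,0,0,0.05,0,0,0,0,0,0.05])

```text
t: 15.3
tool_pos: [0.6344, 0.0609, 0.1605]
tool_rot: [0.0, 0.96, -0.279, 0.0]
force: [-0.8, -0.3, 0.5]
gripper_width: 0.0573
grasp_force: 30.0
```

```bash
python3 tq.py
```

```text
t 15.55 yaw -0.564 Mz [ 0.185 -0.139 -0.244 -0.225 -0.201 -0.149] mean -0.129 eff [ 0.122 -0.063  0.112  0.207  0.201  0.194] pos [0.6344 0.0609 0.1605]
```

Emit:
jog_arm(motion=[0,0,0,0,0,0.05,0,0,0,0,0,0.05])

```text
t: 15.8
tool_pos: [0.6344, 0.0609, 0.1606]
tool_rot: [0.0, 0.945, -0.326, 0.0]
force: [-0.4, -0.5, 0.5]
gripper_width: 0.0573
grasp_force: 30.0
```

```bash
python3 tq.py
```

```text
t 16.05 yaw -0.664 Mz [ 0.196 -0.098 -0.238 -0.259 -0.203 -0.186] mean -0.131 eff [ 0.123 -0.065  0.112  0.208  0.197  0.189] pos [0.6344 0.0609 0.1605]
```

At the end of a moving bout the free torque reads about 0.19, repeatable to 0.01. At rest it flips sign, as the task warned. I'll use only the end-of-bout reading, so 30 N should show as about 0.31.

Create tq.py:
```python
from h import *
s=arm.sense(); w,x,y,z=s["tool_rot"]; print("t",round(s["t"],2),"yaw",round(2*np.arctan2(y,x),3),"Mz",round(s["wrist_torque"][2],3),"eff6",round(s["effort"][5],3))
```

```text
(no output)
```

Emit:
jog_arm(motion=[0,0,0,0,0,0.05,0,0,0,0,0,0.05])

```text
t: 16.3
tool_pos: [0.6344, 0.0609, 0.1605]
tool_rot: [0.0, 0.928, -0.373, 0.0]
force: [0.9, -0.3, 0.1]
gripper_width: 0.0573
grasp_force: 30.0
```

```bash
python3 tq.py
```

```text
t 16.3 yaw -0.765 Mz 0.209 eff6 0.123
```

Emit:
jog_arm(motion=[0,0,0,0,0,0.05,0,0,0,0,0,0.05])

```text
t: 16.5
tool_pos: [0.6344, 0.0609, 0.1605]
tool_rot: [0.0, 0.908, -0.419, 0.0]
force: [0.3, -1.6, -0.2]
gripper_width: 0.0577
grasp_force: 30.0
```

```bash
python3 tq.py
```

```text
t 16.5 yaw -0.865 Mz 0.184 eff6 0.117
```

Emit:
jog_arm(motion=[0,0,0,0,0,0.05,0,0,0,0,0,0.05])

```text
t: 16.7
tool_pos: [0.6344, 0.0609, 0.1606]
tool_rot: [0.0, 0.886, -0.464, 0.0]
force: [0.7, -1.1, 0.7]
gripper_width: 0.0574
grasp_force: 30.0
```

```bash
python3 tq.py
```

```text
t 16.7 yaw -0.965 Mz 0.218 eff6 0.117
```

Emit:
jog_arm(motion=[0,0,0,0,0,0.05,0,0,0,0,0,0.05])

```text
t: 16.9
tool_pos: [0.6344, 0.0609, 0.1605]
tool_rot: [0.0, 0.862, -0.508, 0.0]
force: [0.0, -0.9, -0.4]
gripper_width: 0.0574
grasp_force: 30.0
```

```bash
python3 tq.py
```

```text
t 16.9 yaw -1.065 Mz 0.102 eff6 0.117
```

Emit:
jog_arm(motion=[0,0,0,0,0,0.05,0,0,0,0,0,0.05])

```text
t: 17.1
tool_pos: [0.6344, 0.0609, 0.1605]
tool_rot: [0.0, 0.835, -0.55, 0.0]
force: [-0.6, -0.5, 0.3]
gripper_width: 0.0575
grasp_force: 30.0
```

```bash
python3 tq.py
```

```text
t 17.1 yaw -1.165 Mz 0.214 eff6 0.117
```

Emit:
jog_arm(motion=[0,0,0,0,0,0.05,0,0,0,0,0,0.05])

```text
t: 17.3
tool_pos: [0.6344, 0.0609, 0.1606]
tool_rot: [0.0, 0.807, -0.591, 0.0]
force: [-0.4, -2.3, -0.7]
gripper_width: 0.0575
grasp_force: 30.0
```

```bash
python3 tq.py
```

```text
t 17.3 yaw -1.265 Mz 0.196 eff6 0.117
```

Joint 6 effort is the cleaner signal, steady at 0.117. I'll carry on.

Emit:
jog_arm(motion=[0,0,0,0,0,0.05,0,0,0,0,0,0.05])

```text
t: 17.5
tool_pos: [0.6344, 0.0609, 0.1605]
tool_rot: [0.0, 0.776, -0.631, 0.0]
force: [-0.4, -1.6, -0.8]
gripper_width: 0.0574
grasp_force: 30.0
```

```bash
python3 tq.py
```

```text
t 17.5 yaw -1.365 Mz 0.174 eff6 0.117
```

Emit:
jog_arm(motion=[0,0,0,0,0,0.05,0,0,0,0,0,0.05])

```text
t: 17.7
tool_pos: [0.6344, 0.0609, 0.1605]
tool_rot: [0.0, 0.744, -0.669, 0.0]
force: [0.2, -0.6, 0.0]
gripper_width: 0.0575
grasp_force: 30.0
```

```bash
python3 tq.py
```

```text
t 17.7 yaw -1.465 Mz 0.199 eff6 0.117
```

Emit:
jog_arm(motion=[0,0,0,0,0,0.05,0,0,0,0,0,0.05])

```text
t: 17.9
tool_pos: [0.6343, 0.0609, 0.1605]
tool_rot: [0.0, 0.709, -0.705, 0.0]
force: [1.0, -2.2, -0.7]
gripper_width: 0.0573
grasp_force: 30.0
```

```bash
python3 tq.py
```

```text
t 17.9 yaw -1.565 Mz 0.188 eff6 0.117
```

Emit:
jog_arm(motion=[0,0,0,0,0,0.05,0,0,0,0,0,0.05])

```text
t: 18.1
tool_pos: [0.6344, 0.0609, 0.1605]
tool_rot: [-0.0, -0.673, 0.74, -0.0]
force: [-0.1, -1.1, -0.6]
gripper_width: 0.0575
grasp_force: 30.0
```

```bash
python3 tq.py
```

```text
t 18.1 yaw 4.618 Mz 0.236 eff6 0.117
```

Emit:
jog_arm(motion=[0,0,0,0,0,0.05,0,0,0,0,0,0.05])

```text
t: 18.3
tool_pos: [0.6344, 0.0609, 0.1605]
tool_rot: [-0.0, -0.635, 0.772, -0.0]
force: [0.0, -0.7, -0.8]
gripper_width: 0.0574
grasp_force: 30.0
```

```bash
python3 tq.py
```

```text
t 18.3 yaw 4.518 Mz 0.215 eff6 0.117
```

Emit:
jog_arm(motion=[0,0,0,0,0,0.05,0,0,0,0,0,0.05])

```text
t: 18.5
tool_pos: [0.6344, 0.0609, 0.1605]
tool_rot: [-0.0, -0.596, 0.803, -0.0]
force: [-0.4, -0.7, -0.7]
gripper_width: 0.0573
grasp_force: 30.0
```

```bash
python3 tq.py; python3 -c "
from h import *
cv2.imwrite('pics/w5.png',np.hstack([arm.camera('wrist')[200:480,180:460],cv2.resize(arm.camera('side')[185:265,320:400],(280,280),interpolation=2)]))"
```

```text
t 18.5 yaw 4.419 Mz 0.272 eff6 0.083
```

View pics/w5.png

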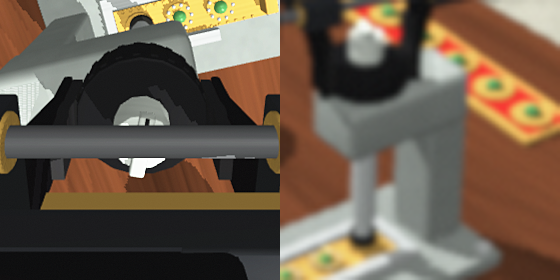

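The wrist crop shows the ring between the pads, with the mark side hidden behind the gripper's rod. The side crop shows the foot at about (362,240), right at the boss. The effort has just started to change (0.117 to 0.083), which is probably first touch at yaw about -1.8. One bout at a time now.

Emit:
jog_arm(motion=[0,0,0,0,0,0.05,0,0,0,0,0,0.05])

```text
t: 18.8
tool_pos: [0.6343, 0.0609, 0.1605]
tool_rot: [-0.0, -0.555, 0.832, -0.0]
force: [-0.1, -0.2, 0.2]
gripper_width: 0.0575
grasp_force: 30.0
```

```bash
python3 tq.py
```

```text
t 18.8 yaw 4.319 Mz 0.212 eff6 0.059
```

Emit:
jog_arm(motion=[0,0,0,0,0,0.05,0,0,0,0,0,0.05])

```text
t: 19.0
tool_pos: [0.6343, 0.0609, 0.1605]
tool_rot: [-0.0, -0.513, 0.858, -0.0]
force: [0.7, -0.1, -0.9]
gripper_width: 0.0575
grasp_force: 30.0
```

```bash
python3 tq.py
```

```text
t 19.0 yaw 4.219 Mz 0.25 eff6 0.024
```

Emit:
jog_arm(motion=[0,0,0,0,0,0.05,0,0,0,0,0,0.05])

```text
t: 19.2
tool_pos: [0.6343, 0.0609, 0.1605]
tool_rot: [-0.0, -0.47, 0.883, -0.0]
force: [-0.0, -0.3, -1.0]
gripper_width: 0.0578
grasp_force: 30.0
```

```bash
python3 tq.py
```

```text
t 19.2 yaw 4.12 Mz 0.34 eff6 -0.005
```

By torque the foot bears about 30 N, and by angle about 24 N. I'll add 0.04 rad, let go, rise, and move back.

Emit:
jog_arm(motion=[0,0,0,0,0,0.02,0,0,0,0,0,0.02])

```text
t: 19.4
tool_pos: [0.6344, 0.0609, 0.1606]
tool_rot: [-0.0, -0.452, 0.892, -0.0]
force: [-0.1, -0.8, -0.1]
gripper_width: 0.0576
grasp_force: 30.0
```

```bash
python3 tq.py
```

```text
t 19.4 yaw 4.079 Mz 0.399 eff6 -0.202
```

Emit:
jog_arm(motion=[0,0,0,0,0,0,0,0,0,0,0,0,0,0,0,0,0,0,0,0,0,0,0,0,0,0,0,0,0,0,0,0,0,0,0,0], grip=1)

```text
t: 20.0
tool_pos: [0.6344, 0.061, 0.1606]
tool_rot: [0.0, -0.451, 0.892, 0.0]
force: [-0.5, -1.0, 0.6]
gripper_width: 0.0861
grasp_force: 0.0
```

Emit:
jog_arm(motion=[0,0,-0.01,0,0,0,0,0,-0.02,0,0,0,0,0,-0.03,0,0,0,0,0,-0.03,0,0,0,0,0,-0.03,0,0,0,0,0,0,0,0,0])

```text
t: 20.6
tool_pos: [0.6367, 0.0611, 0.2872]
tool_rot: [0.005, -0.452, 0.892, -0.002]
force: [0.7, -0.0, 0.1]
gripper_width: 0.087
grasp_force: 0.0
```

```bash
python3 st.py
```

```text
t 20.6 tcp [0.6367 0.0611 0.2872] in press [0.003  0.0003] toolyaw -2.2042 z [ 0.0113  0.0017 -0.9999]
q [ 0.349  0.37   0.146  0.002 -1.335 -0.983] F [ 0.68 -0.04  0.07] M [ 0.096 -0.108 -0.005] 0.08695574710305816 0.0
```

Emit:
jog_arm(motion=[0.02,0.0315,0,0,0,0,0.02,0.0315,0,0,0,0,0.02,0.0315,0,0,0,0,0.02,0.0315,0,0,0,0,0.02,0.0315,0,0,0,0,0.02,0.0315,0,0,0,0,0.02,0.0315,0,0,0,0,0,0,0,0,0,0,0,0,0,0,0,0])

```text
t: 21.5
tool_pos: [0.3734, 0.0788, 0.2813]
tool_rot: [0.001, -0.452, 0.892, 0.0]
force: [0.0, 0.9, -0.8]
gripper_width: 0.0867
grasp_force: 0.0
```

```bash
python3 st.py; python3 -c "
from h import *
a=cv2.imread('pics/top0.png'); b=arm.camera('top'); s=arm.camera('side')
f=lambda i,n:cv2.resize(i,(390,n),interpolation=2)
cv2.imwrite('pics/t6.png',np.vstack([np.hstack([f(a[180:245,255:320],300),f(b[180:245,255:320],300)]),np.hstack([f(cv2.imread('pics/side0.png')[185:285,270:400],300),f(s[185:285,270:400],300)])]))"
```

```text
t 21.5 tcp [0.3734 0.0788 0.2813] in press [-0.2609  0.0022] toolyaw -2.2035 z [ 0.002   0.0012 -1.    ]
q [ 0.64  -0.095 -0.421  0.    -1.242 -1.273] F [ 0.02  0.88 -0.79] M [ 0.108 -0.095  0.002] 0.0866641571262278 0.0
```

View pics/t6.png

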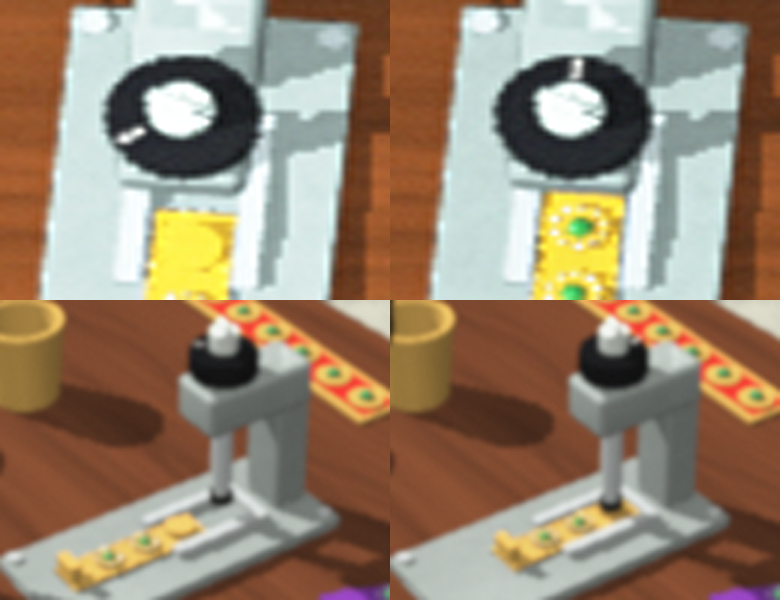

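The bottom-right side view shows the foot sitting on the boss and the strip fully in. The top view shows the ring mark moved from (132,133) to (577,69) in the crop, about 2 rad clockwise. That matches the hand's 2.1 rad, so the ring didn't slip. The inner pointer is unchanged, so I'm handing in.

```bash
python3 -c "
from station import arm
print(arm.close_job())"
```

```text
the job is handed in; nothing more can be done
None
```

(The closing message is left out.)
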